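# Spacer sleeve onto the anchor stud

## Task

In the fastener store an anchor kit is being made up: pick up the long spacer sleeve and slide it over the taller of the two upright studs, keeping hold of it until it is down, so that it rests flat on the stud's base plate, then let go. Leave the short sleeve where it is.

Things in the scene. Friction and masses are not known exactly. Their poses are not given: they have to be found in the camera images.
- long_sleeve_mid (a point): The long spacer sleeve: a plain steel tube standing upright, loose on the bench, outer diameter 46 mm, bore 34 mm (wall 6 mm), 50 mm tall, 0.2 to 0.4 kg. The point is its centre: on the axis, half-way up (25 mm above its underside). z is the tube's axis, up at the start.
- short_sleeve_mid (a point): The short sleeve, to be left alone: same steel, outer diameter 46 mm and bore 34 mm, but only 22 mm tall, standing upright, loose on the bench. The point is its centre, half-way up (11 mm above its underside).
- tall_stand_seat (a point): The stand with the taller stud, fixed to the bench: a dark steel base plate 80 x 80 mm, 10 mm thick, with a plain steel stud 18 mm in diameter upright in its middle that rises 62 mm above the plate; its top 7 mm taper to 10 mm diameter. The point is on the stud's axis at the plate's upper face (10 mm above the bench), where the sleeve's underside must rest; z is up along the stud, x and y along the plate's edges.
- short_stand_seat (a point): The stand with the shorter stud, fixed to the bench, not to be used: same plate (80 x 80 x 10 mm) and stud diameter (18 mm), but the stud rises only 30 mm above the plate. The point is on the stud's axis at the plate's upper face; axes as for the other stand.

How it is judged:
By the outcome, as a careful person would: the job done as asked, in the order asked, and still so for the second after the job is handed in, with the robot touching nothing.
It also fails if it takes over 40 s, if anything falls off the work surface, if the arm or the gripper's body presses on something with over 40 N, if the wrist force passes 120 N, or if a joint passes its speed limit or range.

## Robot

A 7-joint arm with a two-finger parallel gripper is mounted at the origin on the work surface. World frame = base frame: x ahead of the robot, y to its left, z up, the work surface at z = 0. Lengths are in m, angles in rad, forces in N, time in s.
With the tool pointing down it reaches from about 0.4 to 0.85 m from the base axis. Payload 4.5 kg.
Tool frame: the origin (TCP) lies midway between the tips of the shut fingers; the grasp point (between the pads) lies 19 mm behind it; z points along the fingers, y is the direction in which the jaws open and shut (so a half turn about z gives the same grasp; the last joint's range is limited). The gripper opens to 88 mm and grips with 3 to 60 N. Pads are 18 mm wide; open, the fingers measure 123 mm over their backs; the gripper's body (75 mm by 187 mm) begins 45 mm behind the grasp point.
Start: joints at [-1.214, 0.689, -0.195, 1.565, 0.157, 0.902, -0.215], TCP at [0.198, 0.593, 0.205] pointing down, gripper open.
Joint ranges: [-3.01, 3.01], [-0.46, 2.08], [-1.47, 1.51], [0.13, 2.56], [-1, 4.14], [0.04, 2.09], [-2.66, 2.66]. Speed limits (rad/s): [2.57, 2.57, 3.14, 3.14, 3.14, 3.14, 3.14].

## Interface

Orientations are given as a unit quaternion [x, y, z, w].
In Python, from plant import get_state, snapshot, finish_job, find_in gives the robot as it stands.
- The arm moves only by the shell command python3 -m creep 'ROWS' [OPENING] [FORCE]. ROWS is JSON, one flat list of numbers, 6 for each row, row after row: the shift along the tool's x, y, z in mm, then the turn, a rotation vector about the tool's x, y, z in degrees. In form: [tx, ty, tz, wx, wy, wz, tx, ty, tz, wx, wy, wz, ...]. A call has 1 to 5 rows; each row shifts and turns the pose as measured when the row begins, along the tool's axes as they then stand; what a row does not reach is not made up. A row lasts 1/12 s, in which the tool goes at most 41.7 mm and 7.16 degrees, less where a joint would pass 70% of its speed; a pose out of reach is approached as far as the arm can. A call is refused whole if a number of a shift passes 41.7 or a number of a turn 7.16, either way. A call with a gripper value outside its range is refused whole. OPENING is the finger opening in mm, from 0 to 88.1, set as the call begins (- or left out, the last holds). The fingers move at their own pace and stop on an object; FORCE is the grip in N (left out, the last holds). Time passes only in rows, so rows that do not move let the fingers close. It gives the time, the measured TCP pose, the force and the opening at its end, in the units of the state.
- get_state(): the state, without advancing time (a new reading comes with each control period).
- snapshot(name): name is "scene" or "side" or "wrist"; returns a dict with "color" (480x640x3 uint8, red, green, blue), "intrinsics" (3x3 intrinsics, pixels), "extrinsics" (4x4, takes a point from world to camera coordinates). Camera axes: x right, y down, z forward; pixel columns grow to the right and rows downward; lengths in m; the calibration is good to about 2 mm. A picture is of the moment at which its call begins. There is no depth.
- finish_job(): hands the job in, once; it reports no verdict.
Trained networks look in the newest picture that a camera, given by its name, has taken for a name from the list of things; names that differ only in an ending like _2 or _b are one class to them, and where a whole thing is asked for, a point or a joint stands for the part that bears it (a point fixed in the world has none). Each returns a list of dicts, best first, with "score" (0 to 1); they miss things now and then, are a little off and sometimes report something else, mostly with a low value. They report only what shows in the picture. A call takes as long as a camera call.
- find_in(thing, camera): "xy" ([column, row] in pixels, amid what is visible of it).
The state is a dict: "clock": time; "q": joint angles; "qd": joint speeds; "joint_torque": joint torques, N m; "tool_pos": TCP position; "eef_rot": TCP orientation; "contact_force": force on the tool from outside, world axes, zero at the start; "moment": the same for the moment, N m; "opening": opening from 0.0 (shut) to 1.0 (fully open).
Only numpy, scipy, OpenCV 4.12 (cv2) and the standard library are available. Lean on these libraries where they do the work, as an engineer would, in place of code of your own. Each camera call takes 0.05 s, during which the arm holds its last target.

## Working session

There is one attempt and no reset: what is moved stays moved. The work goes in short steps, Python scripts to look and compute and a shell command to move; the robot and the scene stay as the last step left them, time stands still between calls to the robot, and variables do not carry over. Pictures are saved under pics/ and viewed, and the job is handed in when it is done.

```bash
ls; mkdir -p pics
python3 - <<'E'
from plant import *
import cv2
s=get_state();print(s)
for n in ("scene","side","wrist"):
    d=snapshot(n);cv2.imwrite(f"pics/{n}0.png",d["color"][:,:,::-1])
    for t in ("long_sleeve_mid","short_sleeve_mid","tall_stand_seat","short_stand_seat"):
        print(n,t,[(r["score"],r["xy"]) for r in find_in(t,n)][:3])
E
```

```text
pics
{'clock': 0.0, 'q': array([-1.21418354,  0.69004178, -0.19454846,  1.56631363,  0.15729899,
        0.90253686, -0.21504512]), 'qd': array([-0.00178229, -0.00023386,  0.00127701,  0.00207186, -0.00233206,
       -0.00039888,  0.00041193]), 'joint_torque': array([-1.84525893e-04, -5.27554536e+01, -1.26737572e+00, -1.53426719e+01,
       -5.27072686e-02,  6.45993059e-03,  1.81815731e-04]), 'tool_pos': array([0.1980836 , 0.59203935, 0.20368303]), 'eef_rot': array([ 1.60626685e-01,  9.87014772e-01, -9.47756984e-04, -9.66293066e-05]), 'contact_force': array([-0.6670571 , -0.27379968,  0.17741028]), 'moment': array([-0.00590114,  0.02384425,  0.02497662]), 'opening': 1.0010006995722853}
scene long_sleeve_mid [(0.89, [266.3, 265.3])]
scene short_sleeve_mid [(0.83, [141.3, 281.8])]
scene tall_stand_seat [(0.84, [351.9, 243.4]), (0.55, [264.4, 264.8])]
scene short_stand_seat [(0.61, [403.3, 155.4])]
side long_sleeve_mid [(0.75, [319.0, 274.8])]
side short_sleeve_mid [(0.86, [261.1, 372.7])]
side tall_stand_seat [(0.84, [332.9, 228.3])]
side short_stand_seat [(0.61, [278.6, 171.0])]
wrist long_sleeve_mid []
wrist short_sleeve_mid []
wrist tall_stand_seat []
wrist short_stand_seat [(0.79, [210.6, 403.1])]
```

View pics/scene0.png

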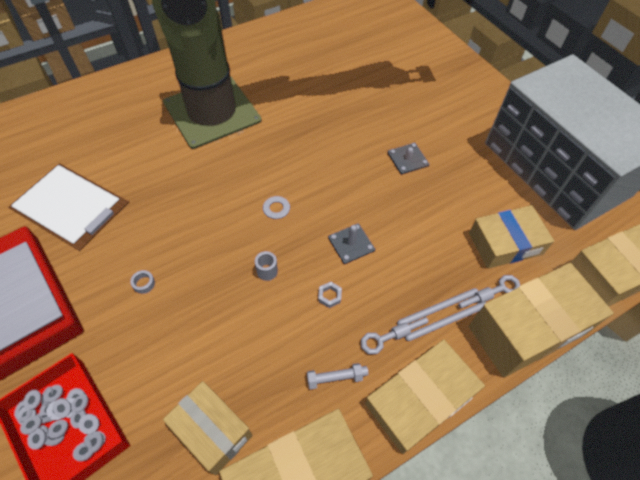

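View pics/side0.png

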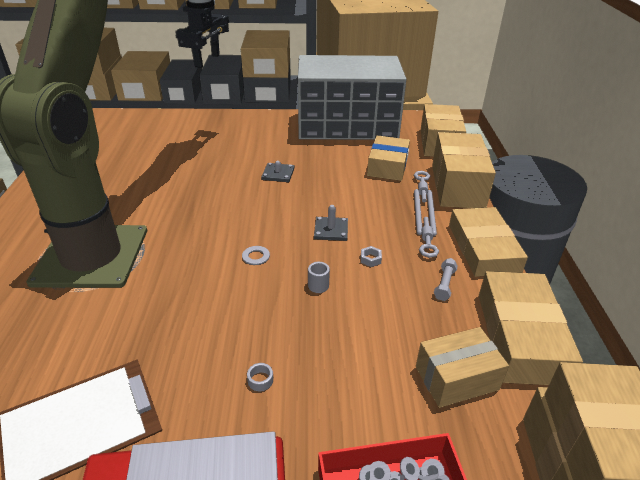

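View pics/wrist0.png

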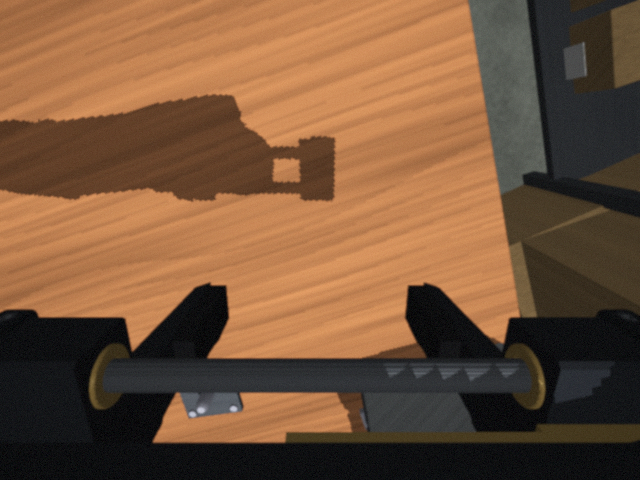

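Scene: long sleeve at about (266,266), tall stand (352,243), short stand (408,158) and short sleeve (142,282). In the side view the long sleeve is at (318,277) and the tall stand at (331,228). Next I triangulate these and zoom in.

```bash
cat > h.py <<'E'
import numpy as np,cv2
from plant import *
from scipy.spatial.transform import Rotation as R
def ray(d,uv):
    K,E=np.array(d["intrinsics"]),np.array(d["extrinsics"]);r=E[:3,:3];c=-r.T@E[:3,3]
    v=r.T@np.linalg.solve(K,[uv[0],uv[1],1.]);return c,v/np.linalg.norm(v)
def onz(d,uv,z):
    c,v=ray(d,uv);return c+v*(z-c[2])/v[2]
def tri(ds,uvs):
    A=np.zeros((3,3));b=np.zeros(3)
    for d,u in zip(ds,uvs):
        c,v=ray(d,u);P=np.eye(3)-np.outer(v,v);A+=P;b+=P@c
    return np.linalg.solve(A,b)
def proj(d,p):
    K,E=np.array(d["intrinsics"]),np.array(d["extrinsics"]);q=K@(E[:3,:3]@np.array(p)+E[:3,3]);return q[:2]/q[2]
def crop(d,uv,h,name,s=8):
    u,v=int(uv[0]),int(uv[1]);im=d["color"][v-h:v+h,u-h:u+h,::-1]
    cv2.imwrite("pics/"+name,cv2.resize(im,None,fx=s,fy=s,interpolation=cv2.INTER_CUBIC));print(name,"origin",u-h,v-h)
E
python3 - <<'E'
from h import *
a,b=snapshot("scene"),snapshot("side")
import pickle;pickle.dump((a,b),open("ab.pkl","wb"))
for d in(a,b):print(ray(d,(320,240))[0],d["intrinsics"][0][0])
print("long",tri((a,b),((266.3,265.3),(319,274.8))),onz(a,(266.3,265.3),.025),onz(b,(319,274.8),.025))
print("tall",tri((a,b),((351.9,243.4),(332.9,228.3))),onz(a,(351.9,243.4),.01),onz(b,(332.9,228.3),.01))
print("shortsl",tri((a,b),((141.3,281.8),(261.1,372.7))))
ims=[]
for d,u,v in((a,266,266),(a,352,240),(b,319,277),(b,331,225)):
    h=28;im=d["color"][v-h:v+h,u-h:u+h,::-1];ims.append(cv2.resize(im,(300,300),interpolation=cv2.INTER_CUBIC))
cv2.imwrite("pics/z.png",np.vstack([np.hstack(ims[:2]),np.hstack(ims[2:])]))
E
```

```text
[ 1.00204679 -0.26537895  0.93365689] 483.12838679810955
[ 0.49644289 -0.89462839  0.76172359] 512.2506091741199
long [ 0.5167816  -0.09806539  0.03062107] [ 0.51418738 -0.09725892  0.025     ] [ 0.51662738 -0.09151901  0.025     ]
tall [0.55208782 0.09823204 0.00576566] [0.55266078 0.09755389 0.01      ] [0.55280911 0.0909615  0.01      ]
shortsl [ 0.41402901 -0.3409641   0.02170808]
```

View pics/z.png

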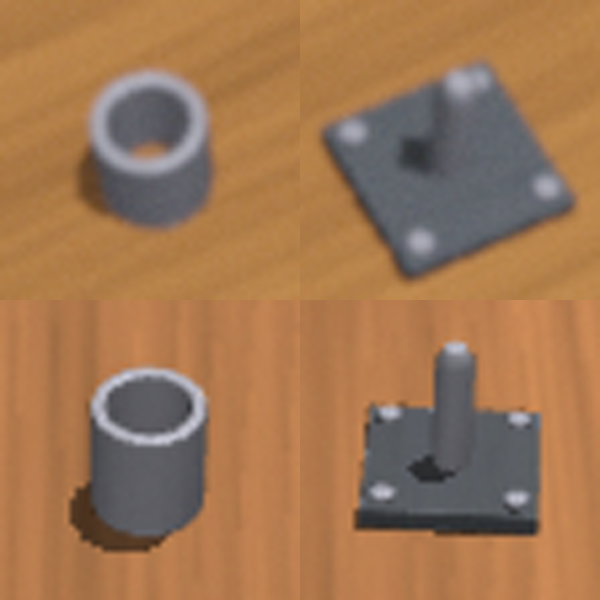

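Run:
```python
from h import *
import pickle;a,b=pickle.load(open("ab.pkl","rb"))
f=lambda o,p:np.array(o)+(np.array(p)+.5)/(300/56)-.5
print("rim",tri((a,b),(f((238,238),(149,121)),f((291,249),(148,106)))),onz(a,f((238,238),(149,121)),.05),onz(b,f((291,249),(148,106)),.05))
u,v=f((324,212),(160,78)),f((303,197),(156,47))
print("stud",tri((a,b),(u,v)),onz(a,u,.072),onz(b,v,.072))
for d,o,cs in((a,(324,212),((22,131),(187,62),(275,203),(108,275))),(b,(303,197),((70,105),(240,115),(237,217),(58,212)))):
    P=np.array([onz(d,f(o,c),.01) for c in cs]);print(P.round(4).tolist(),P.mean(0),np.linalg.norm(P-np.roll(P,1,0),axis=1))
s=get_state();Rm=R.from_quat(s["eef_rot"]).as_matrix();print(Rm.round(3),s["tool_pos"],s["clock"])
```

```text
rim [ 0.51471559 -0.09749484  0.04845006] [ 0.51571606 -0.09786918  0.05      ] [ 0.51457013 -0.09907995  0.05      ]
stud [0.54815308 0.09934108 0.07195688] [0.54780563 0.09956487 0.072     ] [0.54839695 0.09882922 0.072     ]
[[0.5085, 0.0606, 0.01], [0.514, 0.1404, 0.01], [0.592, 0.1335, 0.01], [0.5861, 0.0549, 0.01]] [0.55015753 0.09734184 0.01      ] [0.07784774 0.0800103  0.07832798 0.07877561]
[[0.5114, 0.1406, 0.01], [0.5903, 0.1331, 0.01], [0.5847, 0.0567, 0.01], [0.5055, 0.06, 0.01]] [0.54798986 0.09760213 0.01      ] [0.08081725 0.07922232 0.0765957  0.07922976]
[[-0.948  0.317 -0.   ]
 [ 0.317  0.948  0.   ]
 [ 0.     0.    -1.   ]] [0.19823337 0.59274135 0.20457632] 0.85
```

```bash
python3 -m creep '[-20,-7,0,0,0,0,-36,-13,0,0,0,0,-36,-13,0,0,0,0,-36,-13,0,0,0,0,-36,-13,0,0,0,0]' 88 20; python3 -m creep '[-36,-13,0,0,0,0,-36,-13,0,0,0,0,-36,-13,0,0,0,0,-36,-13,0,0,0,0,-36,-13,0,0,0,0]'; python3 -c "
from h import *
s=get_state();print(s['q'].round(2),s['qd'].round(2),s['contact_force'])"
```

```text
clock: 1.27
tool_pos: [0.3273, 0.4917, 0.2036]
eef_rot: [0.15, 0.989, 0.004, -0.005]
contact_force: [0.2, 0.0, 0.6]
opening: 0.997
clock: 1.68
tool_pos: [0.4865, 0.3705, 0.2021]
eef_rot: [0.149, 0.989, 0.005, -0.004]
contact_force: [-0.2, 1.0, -0.4]
opening: 0.998
[-0.58  0.68 -0.25  1.61  0.19  0.88  0.38] [ 0.78  0.17 -0.05 -0.37  0.04  0.21  0.77] [-0.23614916  0.9994193  -0.40318832]
```

```bash
python3 -m creep '[-14,-37,0,0,0,0,-14,-37,0,0,0,0,-14,-37,0,0,0,0,-14,-37,0,0,0,0,-14,-37,0,0,0,0]'; python3 -m creep '[-14,-37,0,0,0,0,-14,-37,0,0,0,0,-14,-37,0,0,0,0,-14,-37,0,0,0,0,-10,-25,0,0,0,0]'
cat > t.py <<'E'
import sys
from h import *
s=get_state();Rm=R.from_quat(s["eef_rot"]).as_matrix();p=np.array([float(x) for x in sys.argv[1:4]])
print("shift mm",(1000*Rm.T@(p-s["tool_pos"])).round(1));w=np.cross(Rm[:,2],[0,0,-1]);print("level rot deg",np.degrees(Rm.T@w).round(2))
print("pos",s["tool_pos"].round(4),"q",s["q"].round(2),"qd",abs(s["qd"]).max().round(2),"F",s["contact_force"].round(1),"M",s["moment"].round(2),"op",round(s["opening"]*88,1))
E
python3 t.py .515 -.098 .15
```

```text
clock: 2.1
tool_pos: [0.5076, 0.1669, 0.199]
eef_rot: [0.151, 0.989, 0.008, -0.0]
contact_force: [0.6, -0.8, 0.6]
opening: 0.999
clock: 2.52
tool_pos: [0.5186, -0.0306, 0.1968]
eef_rot: [0.153, 0.988, 0.007, 0.001]
contact_force: [-0.2, -0.7, -0.5]
opening: 1.001
shift mm [-16.9 -66.   45.9]
level rot deg [ 0.83 -0.01 -0.  ]
pos [ 0.5186 -0.0306  0.1968] q [ 0.17  0.57 -0.3   1.89  0.23  0.71  1.  ] qd 0.67 F [-0.2 -0.7 -0.5] M [-0.   -0.06  0.01] op 88.1
```

```bash
python3 -m creep '[-8,-32,15,0.4,0,0,-7,-26,15,0.4,0,0,0,0,10,0,0,0,0,0,0,0,0,0,0,0,0,0,0,0]'; python3 t.py .515 -.098 .1
python3 - <<'E'
from h import *
for n in("wrist","side"):
    d=snapshot(n);cv2.imwrite(f"pics/{n}1.png",d["color"][:,:,::-1])
    print(n,find_in("long_sleeve_mid",n)[:2],proj(d,(.515,-.098,.05)))
E
```

```text
clock: 2.93
tool_pos: [0.5161, -0.1051, 0.1559]
eef_rot: [0.161, 0.987, -0.003, 0.002]
contact_force: [-0.1, -0.3, -0.6]
opening: 0.998
shift mm [ 3.6  6.6 55.8]
level rot deg [-0.26  0.32 -0.  ]
pos [ 0.5161 -0.1051  0.1559] q [ 0.27  0.64 -0.27  1.92  0.28  0.62  1.07] qd 0.01 F [-0.1 -0.3 -0.6] M [ 0.05 -0.04  0.03] op 87.9
wrist [{'xy': [327.6, 224.0], 'score': 0.83}] [322.69186559 219.87481117]
side [{'xy': [317.6, 276.0], 'score': 0.78}, {'xy': [273.9, 169.6], 'score': 0.63}] [318.4205097  268.03370401]
```

View pics/wrist1.png

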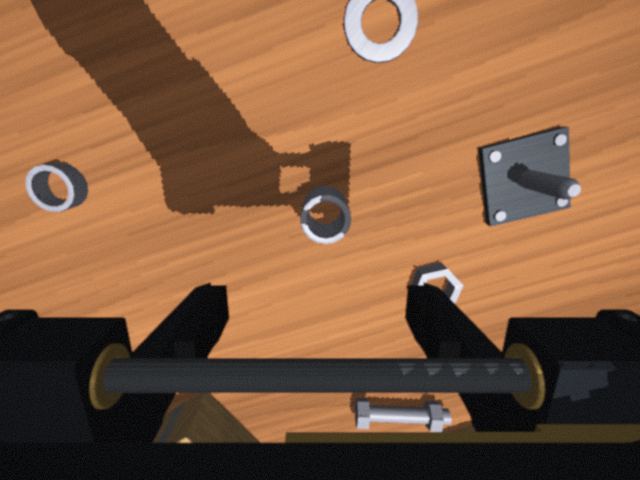

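The wrist view shows the sleeve rim centred at about (325,217) and the stud top at about (569,189). I check both against the earlier fixes.

```bash
python3 - <<'E'
from h import *
d=snapshot("wrist")
print(onz(d,(325.3,217),.05),onz(d,(569.5,188.5),.072),ray(d,(320,240))[0])
print(proj(d,(.5482,.0985,.072)))
E
python3 t.py .515 -.0975 .1
```

```text
[ 0.51451897 -0.09272232  0.05      ] [0.54760974 0.10067657 0.072     ] [ 0.43954014 -0.07498591  0.3361679 ]
[566.76279384 190.05144914]
shift mm [ 4.   4.7 56.7]
level rot deg [-0.17  0.41  0.  ]
pos [ 0.517  -0.1029  0.1567] q [ 0.27  0.64 -0.27  1.91  0.28  0.62  1.07] qd 0.01 F [-0.5  0.6  0.1] M [-0.01 -0.01 -0.01] op 87.8
```

```bash
python3 -m creep '[3,6,25,-0.2,0.3,0,0,0,25,0,0,0,0,0,10,0,0,0,0,0,0,0,0,0,0,0,0,0,0,0]'; python3 t.py .515 -.0965 .013; python3 t.py .515 -.0965 .013|tail -1
python3 - <<'E'
from h import *
d=snapshot("wrist");cv2.imwrite("pics/wrist2.png",d["color"][:,:,::-1])
E
```

```text
clock: 3.6
tool_pos: [0.521, -0.0916, 0.0984]
eef_rot: [0.156, 0.988, 0.002, 0.006]
contact_force: [-0.5, -0.6, 1.3]
opening: 0.995
shift mm [ 5.1 -6.9 85.3]
level rot deg [ 0.27  0.61 -0.  ]
pos [ 0.521  -0.0916  0.0984] q [ 0.23  0.73 -0.22  1.96  0.33  0.47  1.02] qd 0.01 F [-0.5 -0.6  1.3] M [0.   0.01 0.01] op 87.6
pos [ 0.521  -0.0916  0.0984] q [ 0.23  0.73 -0.22  1.96  0.33  0.47  1.02] qd 0.01 F [-0.5 -0.6  1.3] M [0.   0.01 0.01] op 87.6
```

View pics/wrist2.png

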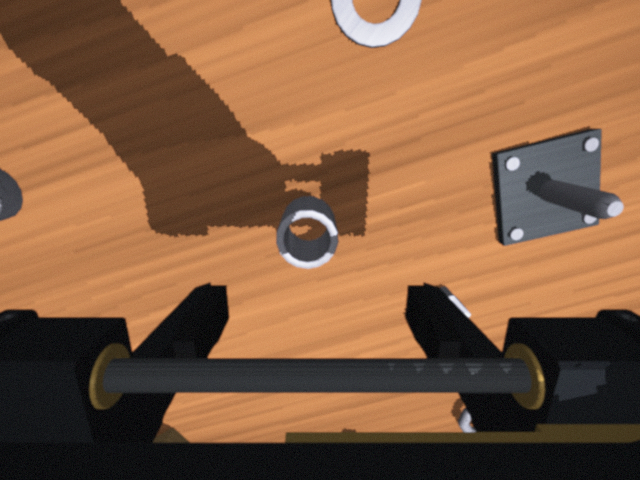

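The rim centre at (307,240) sits left of the finger middle at about 317. This agrees with the computed −7 mm in y, so I correct and go down.

```bash
python3 -m creep '[5,-6,10,0.2,0.5,0,0,0,20,0,0,0,0,0,10,0,0,0,0,0,0,0,0,0,0,0,0,0,0,0]'; python3 t.py .515 -.0965 .013
python3 - <<'E'
from h import *
d=snapshot("wrist");cv2.imwrite("pics/wrist3.png",d["color"][:,:,::-1]);print(proj(d,(.515,-.0965,.05)))
E
```

```text
clock: 4.07
tool_pos: [0.5166, -0.0966, 0.0599]
eef_rot: [0.156, 0.988, 0.0, 0.004]
contact_force: [-0.2, -0.4, 0.4]
opening: 0.999
shift mm [ 1.9 -0.5 46.9]
level rot deg [0.13 0.46 0.  ]
pos [ 0.5166 -0.0966  0.0599] q [ 0.21  0.79 -0.18  1.99  0.36  0.38  1.01] qd 0.01 F [-0.2 -0.4  0.4] M [ 0.01 -0.   -0.02] op 87.9
[313.55146784 263.90321442]
```

View pics/wrist3.png

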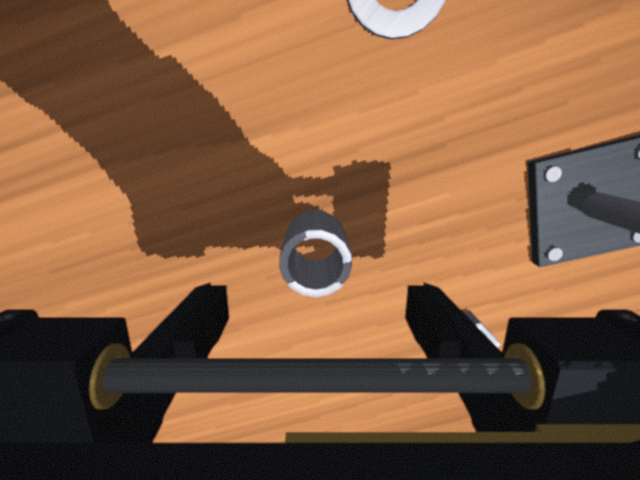

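The rim centre is at (317,262), centred between the fingers and matching the projection. Now down to the grasp height.

```bash
python3 -m creep '[2,0,18,0,0.4,0,0,0,16,0,0,0,0,0,7,0,0,0,0,0,0,0,0,0,0,0,0,0,0,0]'; python3 t.py .515 -.0965 .013
```

```text
clock: 4.53
tool_pos: [0.5179, -0.0968, 0.0213]
eef_rot: [0.156, 0.988, 0.001, 0.004]
contact_force: [0.1, -0.7, 1.0]
opening: 0.999
shift mm [ 2.9 -0.7  8.3]
level rot deg [ 0.2   0.44 -0.  ]
pos [ 0.5179 -0.0968  0.0213] q [ 0.19  0.86 -0.15  2.    0.38  0.3   0.99] qd 0.0 F [ 0.1 -0.7  1. ] M [ 0.01 -0.03 -0.02] op 87.9
```

```bash
python3 -m creep '[2,0,5,0,0.4,0,1,0,3,0,0.3,0,0,0,0,0,0,0]'; python3 t.py .515 -.0965 .013;python3 -m creep '[0,0,0,0,0,0,0,0,0,0,0,0,0,0,0,0,0,0,0,0,0,0,0,0,0,0,0,0,0,0]' 30 35;python3 -m creep '[0,0,0,0,0,0,0,0,0,0,0,0,0,0,0,0,0,0]'; python3 t.py .515 -.0965 .013
```

```text
clock: 4.78
tool_pos: [0.5162, -0.0959, 0.0147]
eef_rot: [0.156, 0.988, 0.002, -0.001]
contact_force: [0.6, -0.4, 0.3]
opening: 0.994
shift mm [ 0.9 -0.9  1.7]
level rot deg [ 0.24 -0.15  0.  ]
pos [ 0.5162 -0.0959  0.0147] q [ 0.19  0.88 -0.15  1.99  0.38  0.3   0.99] qd 0.01 F [ 0.6 -0.4  0.3] M [-0.04 -0.03 -0.04] op 87.4
clock: 5.2
tool_pos: [0.5168, -0.0961, 0.0157]
eef_rot: [0.156, 0.988, 0.002, -0.0]
contact_force: [-0.1, -0.8, 0.4]
opening: 0.645
clock: 5.45
tool_pos: [0.5159, -0.0991, 0.0163]
eef_rot: [0.157, 0.988, 0.0, -0.001]
contact_force: [-1.7, -6.4, 6.2]
opening: 0.416
shift mm [1.7 2.1 3.3]
level rot deg [ 0.02 -0.09  0.  ]
pos [ 0.5159 -0.0991  0.0163] q [ 0.19  0.87 -0.14  1.99  0.38  0.3   0.99] qd 0.03 F [-1.7 -6.4  6.2] M [-1.26  0.44  0.02] op 36.6
```

Run:
```python
from h import *
ims=[]
d=snapshot("side");crop(d,(318,270),40,"s4.png",6)
d=snapshot("scene");crop(d,(266,262),40,"c4.png",6)
d=snapshot("wrist");cv2.imwrite("pics/wrist4.png",d["color"][:,:,::-1])
a,b=cv2.imread("pics/s4.png"),cv2.imread("pics/c4.png");w=cv2.resize(d["color"][:,:,::-1],(400,300));cv2.imwrite("pics/m4.png",cv2.resize(np.hstack([a,b]),(800,400)))
print(get_state()["opening"]*88)
```

```text
s4.png origin 278 230
c4.png origin 226 222
30.240858302937017
```

View pics/m4.png

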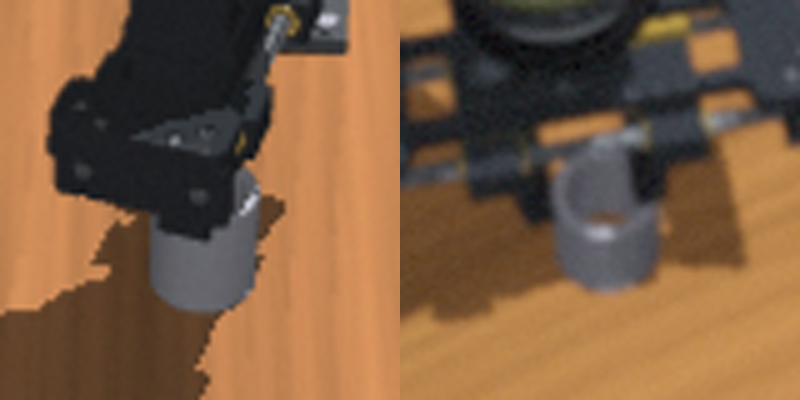

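View pics/wrist4.png

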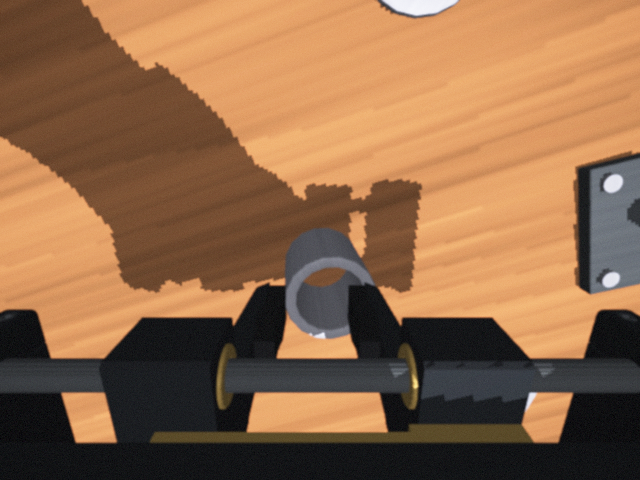

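The fingers have closed past 46 mm, so the grasp isn't on the tube's diameter. I open and re-check the geometry.

```bash
python3 -m creep '[0,0,0,0,0,0,0,0,0,0,0,0,0,0,0,0,0,0,0,0,0,0,0,0,0,0,0,0,0,0]' 88; python3 t.py .515 -.0965 .013
python3 - <<'E'
from h import *
s=get_state();Rm=R.from_quat(s["eef_rot"]).as_matrix()
d=snapshot("wrist");cv2.imwrite("pics/wrist5.png",d["color"][:,:,::-1])
for dz in(0,-.019,-.036):print(dz,[proj(d,s["tool_pos"]+Rm@np.array([0,y,dz])).round(0) for y in(-.044,0,.044)])
d1=snapshot("side");d2=snapshot("scene");
a=cv2.resize(d1["color"][210:310,258:358,::-1],(400,400),interpolation=2);b=cv2.resize(d2["color"][210:310,216:316,::-1],(400,400),interpolation=2)
cv2.imwrite("pics/m5.png",np.hstack([a,b]))
E
```

```text
clock: 6.02
tool_pos: [0.5158, -0.1, 0.0165]
eef_rot: [0.158, 0.987, -0.0, -0.001]
contact_force: [-0.5, -0.3, -0.0]
opening: 0.697
shift mm [1.9 3.1 3.5]
level rot deg [-0.02 -0.06  0.  ]
pos [ 0.5158 -0.1     0.0165] q [ 0.19  0.87 -0.14  1.99  0.38  0.3   0.99] qd 0.01 F [-0.5 -0.3 -0. ] M [ 0.07 -0.05 -0.  ] op 61.3
0 [array([240., 273.]), array([314., 273.]), array([389., 273.])]
-0.019 [array([232., 288.]), array([314., 288.]), array([396., 288.])]
-0.036 [array([223., 303.]), array([313., 303.]), array([404., 303.])]
```

View pics/m5.png

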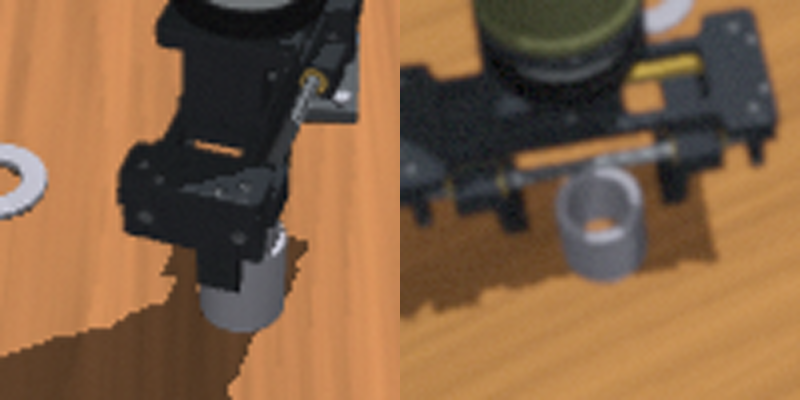

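View pics/wrist5.png

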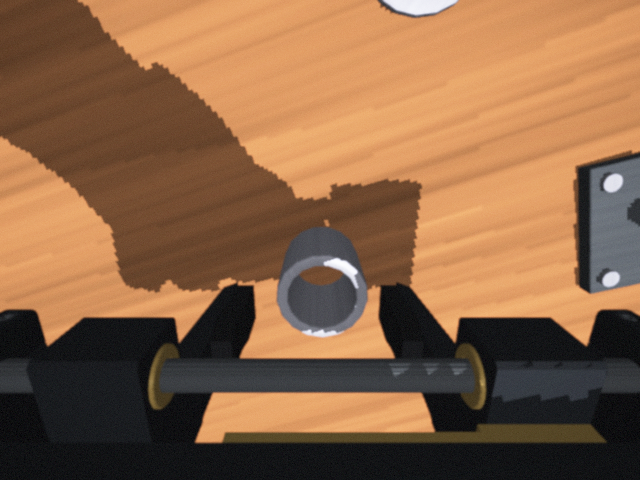

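Run:
```python
from h import *
s=get_state();Rm=R.from_quat(s["eef_rot"]).as_matrix();print(s["opening"]*88,s["tool_pos"])
op=.0881*s["opening"]/2
out=[]
for n,(u,v) in(("side",(308,260)),("scene",(266,260))):
    d=snapshot(n);im=cv2.resize(d["color"][v-50:v+50,u-50:u+50,::-1],(400,400),interpolation=2).copy()
    for sg,c in((-1,(0,0,255)),(1,(255,0,0))):
        for x in(-.009,.009):
            for z in (0,-.019):
              for yy in(op,op+.0175):
                p=(proj(d,s["tool_pos"]+Rm@np.array([x,sg*yy,z]))-(u-50,v-50)+.5)*4;cv2.circle(im,tuple(p.astype(int).tolist()),3,c if z==0 else (0,255,0),-1)
    p=(proj(d,s["tool_pos"])-(u-50,v-50)+.5)*4;cv2.circle(im,tuple(p.astype(int).tolist()),3,(0,255,255),-1)
    out.append(im)
cv2.imwrite("pics/m6.png",np.hstack(out))
```

```text
73.02862938649224 [ 0.51577267 -0.10017362  0.01652011]
```

View pics/m6.png

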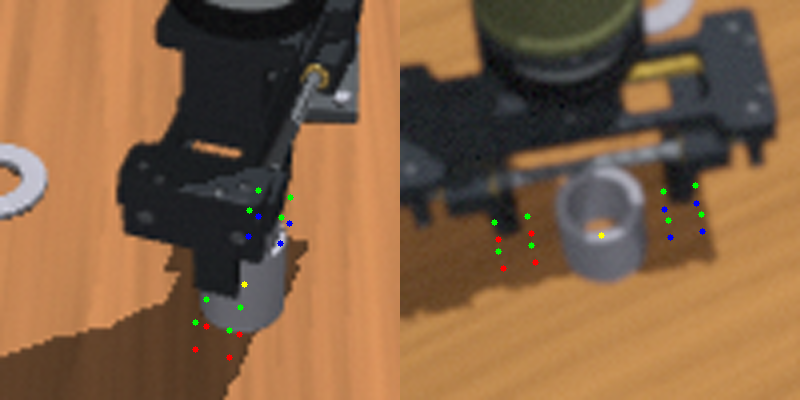

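The projected tips (red and blue) lie well below the fingertips seen in all three pictures, so the real tips sit higher than the reported TCP suggests. I measure that directly.

Run:
```python
from h import *
s=get_state();print(s["opening"]*88,s["tool_pos"],R.from_quat(s["eef_rot"]).as_matrix().round(3).tolist())
out=[]
for n,(u,v) in(("side",(306,276)),("scene",(246,264))):
    d=snapshot(n);out.append(cv2.resize(d["color"][v-20:v+20,u-20:u+20,::-1],(400,400),interpolation=2))
cv2.imwrite("pics/m7.png",np.hstack(out))
```

```text
81.26396153216166 [ 0.51574013 -0.10041618  0.01654213] [[-0.95, 0.313, -0.001], [0.313, 0.95, -0.0], [0.001, -0.001, -1.0]]
```

View pics/m7.png

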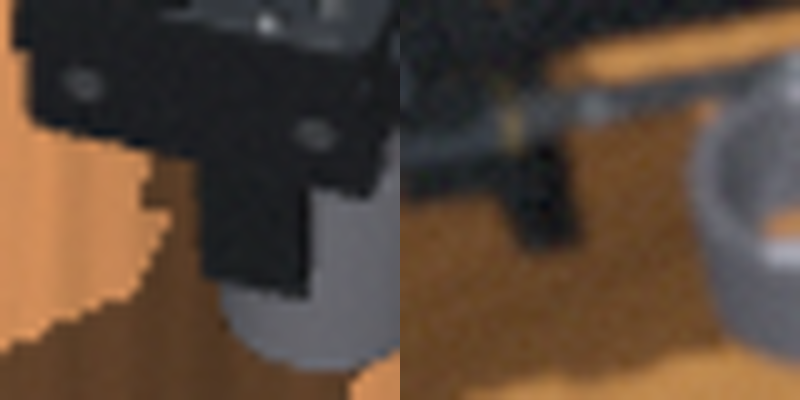

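Run:
```python
from h import *
a,b=snapshot("side"),snapshot("scene");s=get_state();Rm=R.from_quat(s["eef_rot"]).as_matrix()
f=lambda o,p:np.array(o)+(np.array(p)+.5)/10-.5
for pa,pb in(((306,296),(125,248)),((308,297),(180,240))):
    u,v=f((286,256),pa),f((226,244),pb);p=tri((a,b),(u,v));print(p,(1000*Rm.T@(p-s["tool_pos"])).round(1),proj(a,p)-u,proj(b,p)-v)
print(s["opening"]*88)
```

```text
[ 0.50938581 -0.15705605  0.05774885] [-11.6 -55.6 -41.1] [-0.1600676  -0.14490925] [-0.00859937  0.20758299]
[ 0.50907509 -0.1457772   0.04783969] [ -7.8 -45.  -31.2] [-0.60880718 -0.55456346] [-0.03425775  0.79391353]
87.813295875117
```

```bash
python3 -m creep '[0,0,6,0,0,0,0,0,6,0,0,0,0,0,0,0,0,0]'
python3 - <<'E'
from h import *
s=get_state();print(s["tool_pos"],s["contact_force"])
Rm=R.from_quat(s["eef_rot"]).as_matrix()
w=snapshot("wrist");cv2.imwrite("pics/wrist8.png",w["color"][:,:,::-1]);
out=[]
for n,(u,v) in(("side",(312,270)),("scene",(260,264))):
    d=snapshot(n);out.append(cv2.resize(d["color"][v-32:v+32,u-32:u+32,::-1],(400,400),interpolation=2))
cv2.imwrite("pics/m8.png",np.hstack(out))
p=onz(w,(322,298),.05);print(p,Rm.T@(p-s["tool_pos"])*1000)
E
```

```text
clock: 6.72
tool_pos: [0.516, -0.1006, 0.0037]
eef_rot: [0.158, 0.987, -0.0, -0.0]
contact_force: [0.2, -0.4, -0.4]
opening: 1.001
[ 0.51597985 -0.10063843  0.003718  ] [ 0.20485138 -0.42745033 -0.39794055]
[ 0.50918546 -0.09422434  0.05      ] [  8.46659995   3.93564246 -46.28342589]
```

View pics/m8.png

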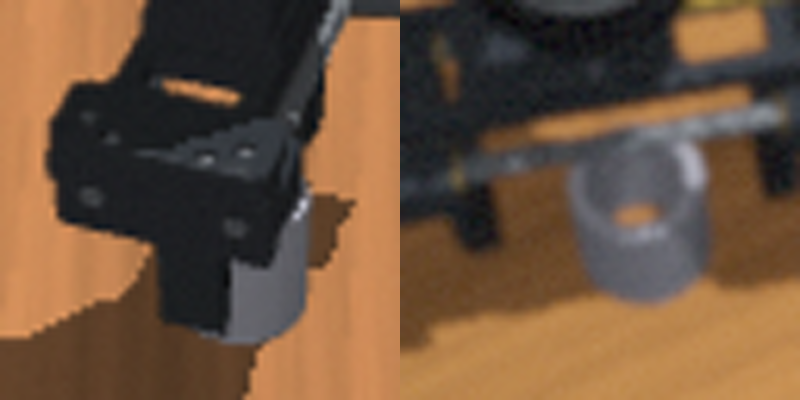

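View pics/wrist8.png

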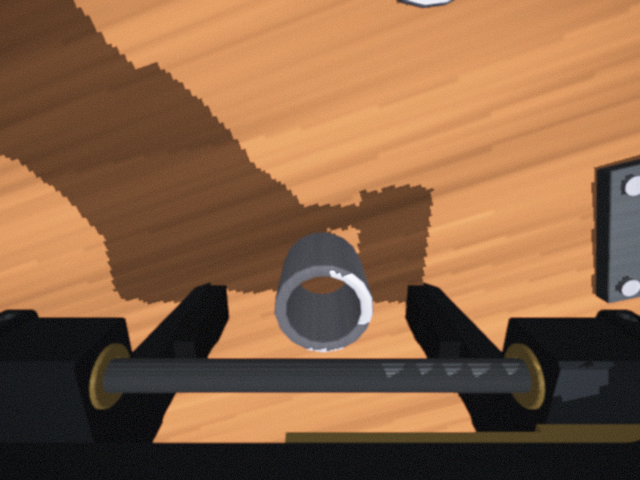

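Run:
```python
from h import *
from scipy.optimize import least_squares
s=get_state();Rm=R.from_quat(s["eef_rot"]).as_matrix();T=s["tool_pos"]
w,a,b=snapshot("wrist"),snapshot("scene"),snapshot("side")
p=onz(w,(323,308),.05);print("rim",p,(Rm.T@(p-T)*1000).round(1))
f=lambda o,p:np.array(o)+(np.array(p)+.5)/6.25-.5
obs=[(w,(200,375)),(w,(450,375)),(a,f((228,232),(130,160))),(a,f((228,232),(280,131)))]
def res(q):
    r=[]
    for d,u in obs:
        A,B=[proj(d,T+Rm@np.array([q[0],y,q[1]])) for y in(-.05,.05)];t=(B-A)/np.linalg.norm(B-A);e=np.array(u)-A;r.append(t[0]*e[1]-t[1]*e[0])
    return r
o=least_squares(res,[0,-.08]);print("rod x,z",o.x*1000,o.fun)
```

```text
rim [ 0.51497699 -0.09556092  0.05      ] [  2.9   4.4 -45.5]
rod x,z [ -4.5018963  -80.40875947] [-0.02700736  0.02700142  0.16222884 -0.1632489 ]
```

```bash
python3 -m creep '[3,4,4,0,0,0,0,0,5,0,0,0,0,0,0,0,0,0]'; python3 t.py .515 -.096 -.006; python3 -m creep '[0,0,0,0,0,0,0,0,0,0,0,0,0,0,0,0,0,0,0,0,0,0,0,0,0,0,0,0,0,0]' 36 35;python3 -m creep '[0,0,0,0,0,0,0,0,0,0,0,0]'; python3 t.py .515 -.096 -.006
python3 - <<'E'
from h import *
w=snapshot("wrist");cv2.imwrite("pics/wrist9.png",w["color"][:,:,::-1]);
out=[]
for n,(u,v) in(("side",(312,270)),("scene",(260,264))):
    d=snapshot(n);out.append(cv2.resize(d["color"][v-32:v+32,u-32:u+32,::-1],(400,400),interpolation=2))
cv2.imwrite("pics/m9.png",np.hstack(out));s=get_state();print(s["opening"]*88,s["contact_force"])
E
```

```text
clock: 7.27
tool_pos: [0.5154, -0.0956, -0.0043]
eef_rot: [0.159, 0.987, -0.0, 0.001]
contact_force: [0.4, 0.5, 0.3]
opening: 0.995
shift mm [ 0.3 -0.5  1.7]
level rot deg [ 0.02  0.16 -0.  ]
pos [ 0.5154 -0.0956 -0.0043] q [ 0.16  0.91 -0.12  2.    0.39  0.24  0.97] qd 0.01 F [0.4 0.5 0.3] M [ 0.03 -0.04  0.01] op 87.5
clock: 7.68
tool_pos: [0.5151, -0.0953, -0.0048]
eef_rot: [0.158, 0.987, -0.0, 0.001]
contact_force: [-0.6, -0.5, -0.7]
opening: 0.645
clock: 7.85
tool_pos: [0.515, -0.0959, -0.0046]
eef_rot: [0.159, 0.987, -0.0, 0.001]
contact_force: [-0.1, -0.0, -1.5]
opening: 0.504
shift mm [-0.  -0.1  1.4]
level rot deg [-0.04  0.12 -0.  ]
pos [ 0.515  -0.0959 -0.0046] q [ 0.16  0.91 -0.11  2.    0.39  0.24  0.97] qd 0.0 F [-0.1 -0.  -1.5] M [ 0.16 -0.03  0.03] op 44.3
44.37426956737559 [-0.89466718 -1.14144202  1.00566563]
```

View pics/m9.png

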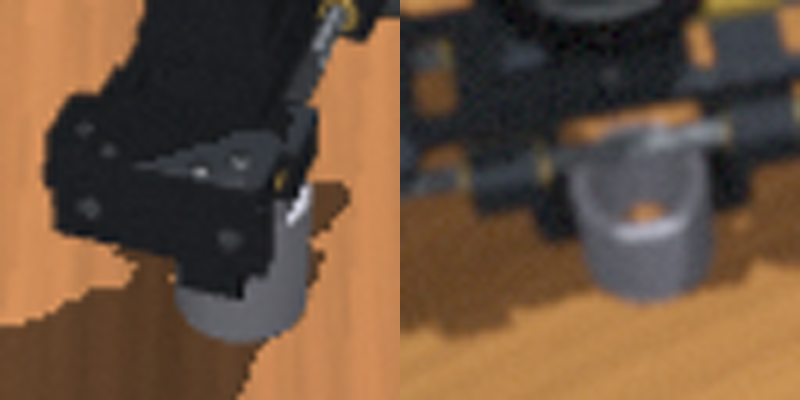

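View pics/wrist9.png

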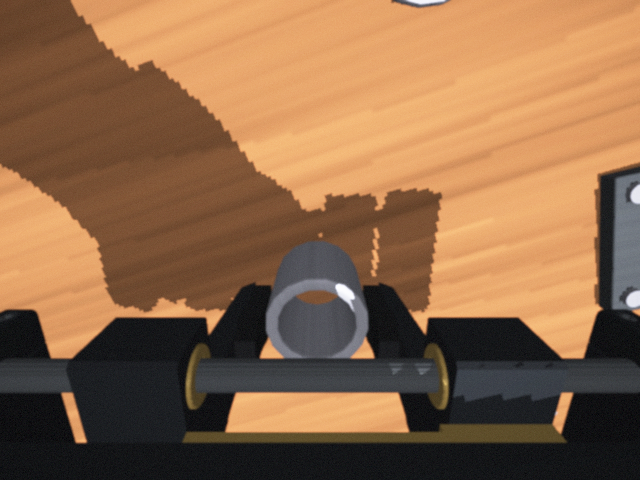

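The opening now holds at 44.4 mm with the tube between the pads, which is a grip on the diameter. Trial lift next.

```bash
python3 -m creep '[0,0,-6,0,0,0,0,0,-15,0,0,0,0,0,-20,0,0,0,0,0,-10,0,0,0,0,0,0,0,0,0]' 36 45; python3 t.py .515 -.096 .11
python3 - <<'E'
from h import *
w=snapshot("wrist");cv2.imwrite("pics/wrist10.png",w["color"][:,:,::-1]);
out=[]
for n,(u,v) in(("side",(312,260)),("scene",(260,254))):
    d=snapshot(n);out.append(cv2.resize(d["color"][v-40:v+40,u-40:u+40,::-1],(400,400),interpolation=2))
cv2.imwrite("pics/m10.png",np.hstack(out))
E
```

```text
clock: 8.42
tool_pos: [0.5131, -0.0945, 0.0473]
eef_rot: [0.158, 0.987, 0.0, -0.001]
contact_force: [-0.7, 0.5, -3.6]
opening: 0.512
shift mm [ -2.1  -0.9 -62.7]
level rot deg [-0.02 -0.17  0.  ]
pos [ 0.5131 -0.0945  0.0473] q [ 0.2   0.81 -0.17  1.99  0.36  0.36  0.99] qd 0.01 F [-0.7  0.5 -3.6] M [ 0.05  0.02 -0.01] op 45.0
```

View pics/m10.png

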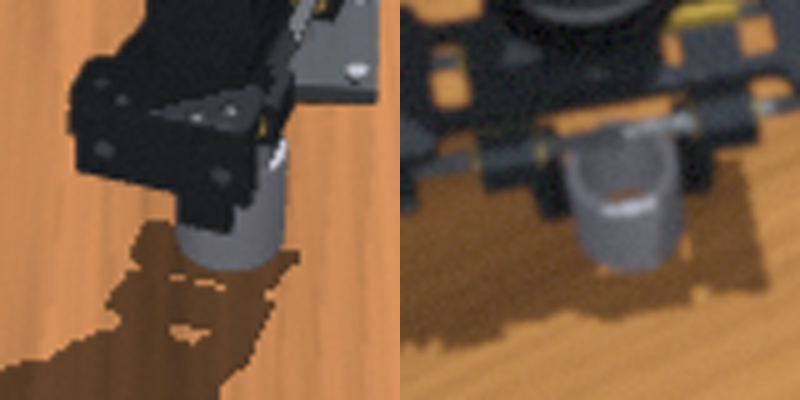

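View pics/wrist10.png

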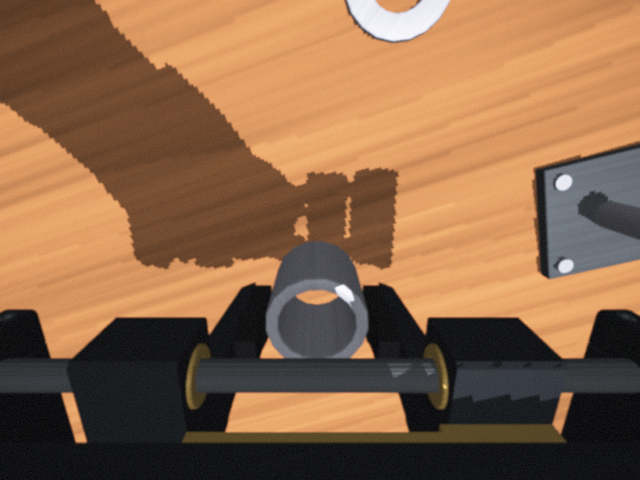

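It's lifted: −3.6 N on the wrist, and the rim stays at (317,319) as before the lift, so no slip or tilt. Raise it and carry it towards the stud.

```bash
python3 - <<'E'
from h import *
s=get_state();Rm=R.from_quat(s["eef_rot"]).as_matrix();T=s["tool_pos"];w=snapshot("wrist")
p=onz(w,(317,319),T[2]+.0546);print("rim in tool mm",(Rm.T@(p-T)*1000).round(1))
E
python3 -m creep '[0,0,-20,0,0,0,0,0,-25,0,0,0,0,0,-15,0,0,0,2,15,0,0,0,0,4,28,0,0,0,0]'; python3 t.py .5482 .0985 .11; python3 -m creep '[4,30,0,0,0,0,4,30,0,0,0,0,4,30,0,0,0,0,4,20,0,0,0,0,2,10,0,0,0,0]'; python3 -m creep '[0,0,0,0,0,0,0,0,0,0,0,0]'; python3 t.py .5482 .0985 .11
```

```text
rim in tool mm [  2.9   1.7 -54.6]
clock: 9.03
tool_pos: [0.5144, -0.0584, 0.1016]
eef_rot: [0.163, 0.987, -0.004, -0.01]
contact_force: [0.6, -0.1, -4.0]
opening: 0.504
shift mm [ 18.7 159.3  -9.7]
level rot deg [-0.6  -1.03 -0.  ]
pos [ 0.5144 -0.0584  0.1016] q [ 0.15  0.72 -0.22  1.96  0.3   0.51  0.96] qd 0.7 F [ 0.6 -0.1 -4. ] M [-0.02 -0.08  0.05] op 44.4
clock: 9.45
tool_pos: [0.5349, 0.0682, 0.0964]
eef_rot: [0.163, 0.986, -0.004, -0.013]
contact_force: [0.9, 0.6, -3.2]
opening: 0.502
clock: 9.62
tool_pos: [0.5339, 0.0712, 0.0949]
eef_rot: [0.161, 0.987, -0.004, -0.014]
contact_force: [-0.4, -1.1, -4.2]
opening: 0.503
shift mm [ -4.5  30.3 -15.6]
level rot deg [-0.66 -1.5   0.  ]
pos [0.5339 0.0712 0.0949] q [-0.1   0.75 -0.2   1.89  0.25  0.55  0.78] qd 0.01 F [-0.4 -1.1 -4.2] M [-0.02 -0.04  0.  ] op 44.3
```

```bash
python3 -m creep '[-2,13,-6,-0.4,-0.8,0,-2,12,-4,-0.3,-0.7,0,0,4,0,0,0,0,0,0,0,0,0,0,0,0,0,0,0,0]';  python3 t.py .5482 .0985 .10
python3 - <<'E'
from h import *
s=get_state();Rm=R.from_quat(s["eef_rot"]).as_matrix();T=s["tool_pos"]
w=snapshot("wrist");cv2.imwrite("pics/wrist11.png",w["color"][:,:,::-1]);print("stud top/base in wrist",proj(w,(.5482,.0985,.072)),proj(w,(.5482,.0985,.01)))
out=[]
for n in("side","scene"):
    d=snapshot(n);u,v=proj(d,(.5482,.0985,.09)).astype(int);print(n,u-40,v-40,proj(d,(.5482,.0985,.072)));out.append(cv2.resize(d["color"][v-40:v+40,u-40:u+40,::-1],(400,400),interpolation=2))
cv2.imwrite("pics/m11.png",np.hstack(out))
E
```

```text
clock: 10.03
tool_pos: [0.5478, 0.093, 0.1049]
eef_rot: [0.165, 0.986, -0.002, 0.001]
contact_force: [-0.5, -0.1, -4.0]
opening: 0.507
shift mm [1.4 5.3 4.9]
level rot deg [-0.17  0.11 -0.  ]
pos [0.5478 0.093  0.1049] q [-0.14  0.74 -0.19  1.87  0.25  0.55  0.75] qd 0.01 F [-0.5 -0.1 -4. ] M [-0.06  0.    0.03] op 44.6
stud top/base in wrist [322.36575053 251.14335624] [321.42343511 225.78309116]
side 291 159 [331.63434949 205.44613583]
scene 313 181 [353.14174608 226.49257551]
```

View pics/m11.png

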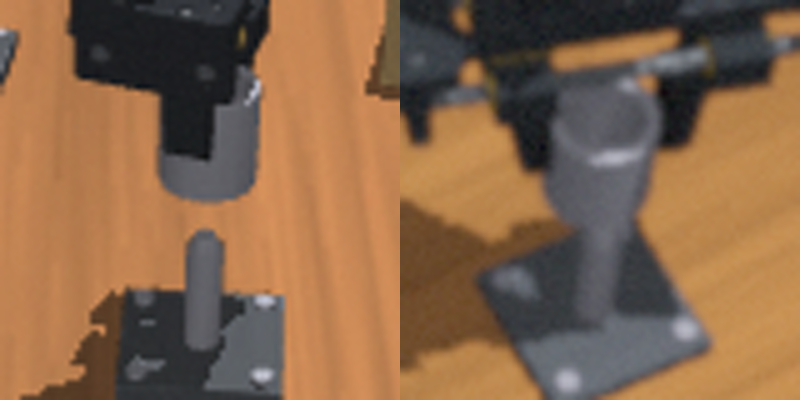

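View pics/wrist11.png

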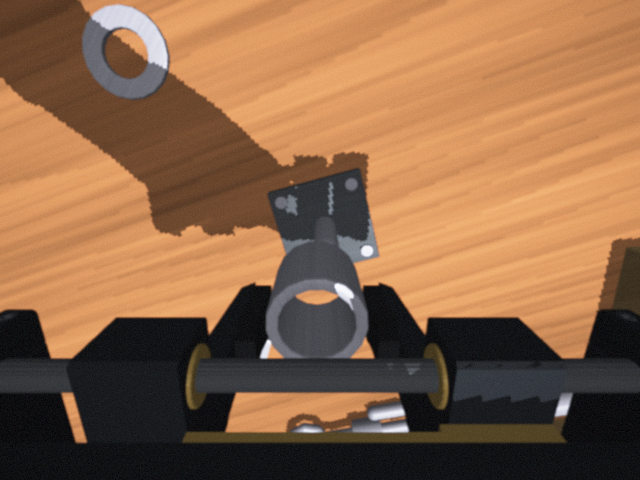

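Run:
```python
from h import *
s=get_state();Rm=R.from_quat(s["eef_rot"]).as_matrix();T=s["tool_pos"]
a,b=snapshot("side"),snapshot("scene");w=snapshot("wrist")
f=lambda o,p:np.array(o)+(np.array(p)+.5)/5-.5
v=f((313,181),(206,124));print("rim scene",onz(b,v,T[2]+.0546),"wrist",onz(w,(317,319),T[2]+.0546),T)
# side column constraint at axis: x
for z in(0.11,.155):
  c,r=ray(a,f((291,159),(208.5,190 if z<.12 else 85)));print(z,c+r*(.095-c[1])/r[1])
```

```text
rim scene [0.55242454 0.08997699 0.15922133] wrist [0.54516256 0.09549781 0.15922133] [0.54745293 0.09264263 0.10462133]
0.11 [0.54884425 0.095      0.09937506]
0.155 [0.5471657  0.095      0.15609073]
```

```bash
python3 -m creep '[1,5,6,0,0,0,0,0,6,0,0,0,0,0,0,0,0,0]';  python3 t.py .5482 .0985 .0054
python3 - <<'E'
from h import *
out=[]
for n in("side","scene"):
    d=snapshot(n);u,v=proj(d,(.5482,.0985,.085)).astype(int);print(n,u-40,v-40,(proj(d,(.5482,.0985,.072))-(u-40,v-40)+.5)*5,(proj(d,(.5482,.0985,.092))-(u-40,v-40)+.5)*5);out.append(cv2.resize(d["color"][v-40:v+40,u-40:u+40,::-1],(400,400),interpolation=2))
cv2.imwrite("pics/m12.png",np.hstack(out))
E
```

```text
clock: 10.58
tool_pos: [0.5482, 0.0978, 0.0914]
eef_rot: [0.165, 0.986, -0.002, 0.0]
contact_force: [0.0, 0.9, -2.9]
opening: 0.501
shift mm [ 0.3  0.9 86. ]
level rot deg [-0.19  0.07  0.  ]
pos [0.5482 0.0978 0.0914] q [-0.16  0.77 -0.18  1.87  0.25  0.53  0.73] qd 0.01 F [ 0.   0.9 -2.9] M [-0.01  0.06 -0.02] op 44.1
side 291 160 [205.67174747 229.73067917] [206.90477601 194.47815754]
scene 313 183 [203.2087304  219.96287756] [206.57525424 193.64958662]
```

View pics/m12.png

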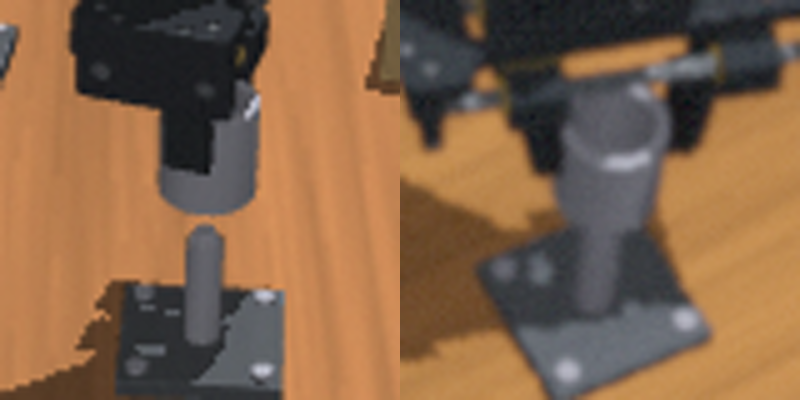

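The sleeve axis lines up with the stud in both views: 208 against 206 px in the side crop and 206 against 206 in the scene crop. Lower in stages.

```bash
python3 -m creep '[0,0.5,10,0,0,0,0,0,12,0,0,0,0,0,10,0,0,0,0,0,0,0,0,0]';  python3 t.py .5482 .0985 .0054
python3 - <<'E'
from h import *
out=[]
for n in("side","scene"):
    d=snapshot(n);u,v=proj(d,(.5482,.0985,.065)).astype(int);out.append(cv2.resize(d["color"][v-40:v+40,u-40:u+40,::-1],(400,400),interpolation=2))
cv2.imwrite("pics/m13.png",np.hstack(out))
E
```

```text
clock: 11.02
tool_pos: [0.5496, 0.0989, 0.058]
eef_rot: [0.165, 0.986, -0.001, 0.002]
contact_force: [0.0, -0.7, -4.7]
opening: 0.503
shift mm [ 1.4 -0.7 52.6]
level rot deg [-0.07  0.2  -0.  ]
pos [0.5496 0.0989 0.058 ] q [-0.17  0.82 -0.16  1.89  0.27  0.45  0.72] qd 0.01 F [ 0.  -0.7 -4.7] M [-0.02  0.04 -0.02] op 44.2
```

View pics/m13.png

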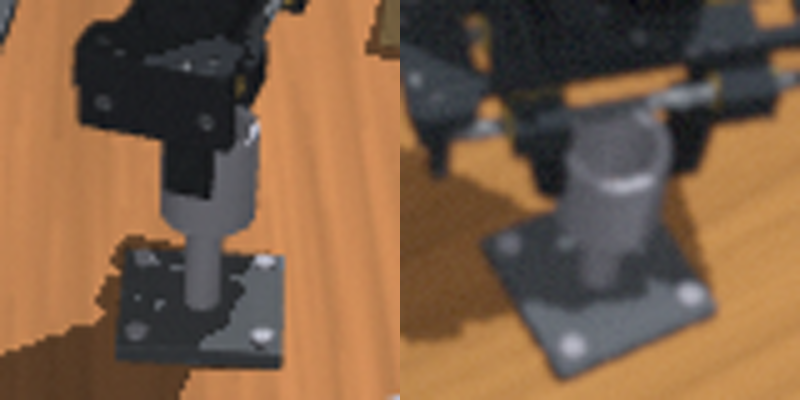

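```bash
python3 -m creep '[1.5,-0.5,12,0,0.2,0,0,0,12,0,0,0,0,0,10,0,0,0,0,0,0,0,0,0]';  python3 t.py .5482 .0985 .0054
```

```text
clock: 11.45
tool_pos: [0.5506, 0.0995, 0.0241]
eef_rot: [0.165, 0.986, 0.001, 0.002]
contact_force: [-0.2, -0.2, -3.7]
opening: 0.503
shift mm [ 2.  -1.8 18.7]
level rot deg [ 0.13  0.26 -0.  ]
pos [0.5506 0.0995 0.0241] q [-0.18  0.88 -0.14  1.9   0.29  0.38  0.7 ] qd 0.01 F [-0.2 -0.2 -3.7] M [-0.06 -0.01  0.05] op 44.2
```

```bash
python3 -m creep '[1,0,6,0,0,0,0,0,5,0,0,0,0,0,0,0,0,0]';  python3 t.py .5482 .0985 .0054
python3 - <<'E'
from h import *
out=[]
for n in("side","scene"):
    d=snapshot(n);u,v=proj(d,(.5482,.0985,.04)).astype(int);out.append(cv2.resize(d["color"][v-32:v+32,u-32:u+32,::-1],(400,400),interpolation=2))
cv2.imwrite("pics/m14.png",np.hstack(out))
d=snapshot("wrist");cv2.imwrite("pics/wrist14.png",d["color"][:,:,::-1])
E
```

```text
clock: 11.7
tool_pos: [0.5497, 0.0999, 0.0119]
eef_rot: [0.165, 0.986, 0.001, 0.002]
contact_force: [-0.0, -0.3, -3.0]
opening: 0.503
shift mm [ 1.  -1.8  6.5]
level rot deg [ 0.14  0.26 -0.  ]
pos [0.5497 0.0999 0.0119] q [-0.19  0.9  -0.13  1.9   0.29  0.35  0.7 ] qd 0.01 F [-0.  -0.3 -3. ] M [-0.07  0.02  0.  ] op 44.3
```

View pics/m14.png

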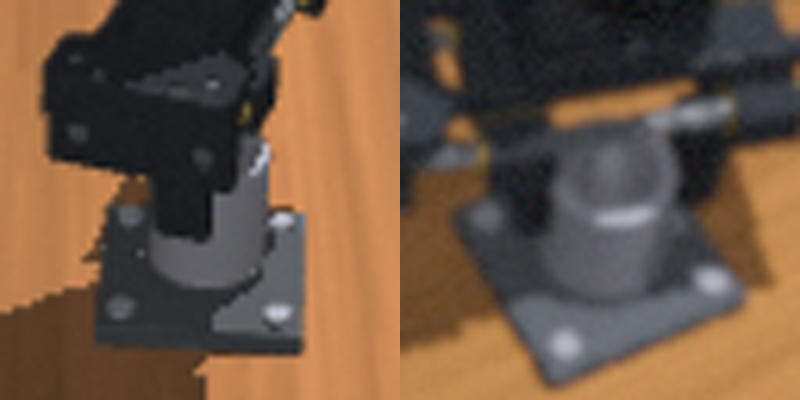

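View pics/wrist14.png

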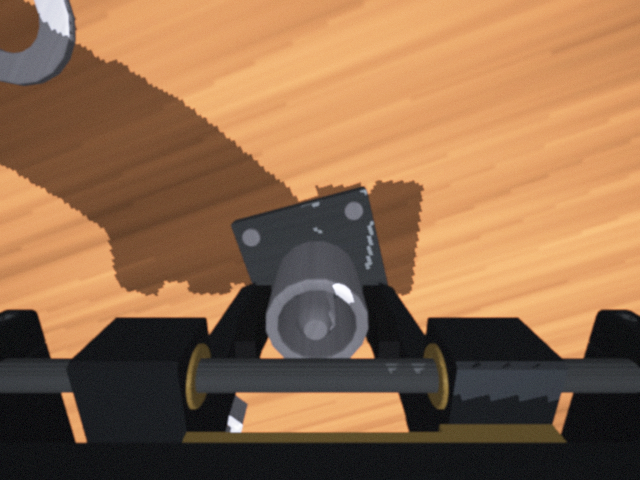

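The stud stands near the centre of the bore at (316,329). Lower the last 6 mm slowly and watch the force.

```bash
python3 -m creep '[0,-1,2,0,0,0,0,0,2,0,0,0,0,0,0,0,0,0]';  python3 t.py .5482 .0985 .0054;python3 -m creep '[0,0,2,0,0,0,0,0,0,0,0,0]';  python3 t.py .5482 .0985 .0054
```

```text
clock: 12.1
tool_pos: [0.5509, 0.0992, 0.0096]
eef_rot: [0.165, 0.986, 0.002, 0.004]
contact_force: [0.2, -0.3, -2.6]
opening: 0.503
shift mm [ 2.4 -1.5  4.2]
level rot deg [0.25 0.43 0.  ]
pos [0.5509 0.0992 0.0096] q [-0.19  0.9  -0.12  1.9   0.29  0.34  0.7 ] qd 0.01 F [ 0.2 -0.3 -2.6] M [ 0.    0.03 -0.01] op 44.3
clock: 12.27
tool_pos: [0.5512, 0.0991, 0.0077]
eef_rot: [0.165, 0.986, 0.002, 0.004]
contact_force: [0.1, -0.5, -2.9]
opening: 0.506
shift mm [ 2.6 -1.5  2.2]
level rot deg [ 0.26  0.46 -0.  ]
pos [0.5512 0.0991 0.0077] q [-0.19  0.91 -0.12  1.9   0.29  0.34  0.7 ] qd 0.01 F [ 0.1 -0.5 -2.9] M [-0.02  0.01  0.  ] op 44.5
```

```bash
python3 -m creep '[0.5,0,2,0.2,0.3,0,0,0,0,0,0,0]';  python3 t.py .5482 .0985 .0054|tail -1;python3 -m creep '[0,0,1.5,0,0,0,0,0,0,0,0,0]';  python3 t.py .5482 .0985 .0054
```

```text
clock: 12.43
tool_pos: [0.5507, 0.0993, 0.0056]
eef_rot: [0.165, 0.986, 0.0, 0.001]
contact_force: [0.5, 1.0, -3.5]
opening: 0.503
pos [0.5507 0.0993 0.0056] q [-0.19  0.91 -0.12  1.9   0.29  0.35  0.7 ] qd 0.01 F [ 0.5  1.  -3.5] M [-0.03 -0.02 -0.01] op 44.3
clock: 12.6
tool_pos: [0.5511, 0.0993, 0.0058]
eef_rot: [0.166, 0.986, 0.0, 0.002]
contact_force: [0.6, -0.1, -2.6]
opening: 0.501
shift mm [ 2.5 -1.7  0.4]
level rot deg [ 0.05  0.2  -0.  ]
pos [0.5511 0.0993 0.0058] q [-0.19  0.91 -0.12  1.9   0.29  0.35  0.7 ] qd 0.01 F [ 0.6 -0.1 -2.6] M [ 0.02 -0.01 -0.  ] op 44.1
```

```bash
python3 -m creep '[0,0,2,0,0,0,0,0,0,0,0,0]';  python3 -m creep '[0,0,2,0,0,0,0,0,0,0,0,0]';  python3 t.py .5482 .0985 .0054
```

```text
clock: 12.77
tool_pos: [0.5519, 0.0995, 0.0058]
eef_rot: [0.166, 0.986, 0.0, 0.003]
contact_force: [-0.1, 0.6, -2.4]
opening: 0.505
clock: 12.93
tool_pos: [0.5526, 0.0996, 0.0057]
eef_rot: [0.166, 0.986, 0.001, 0.004]
contact_force: [0.6, 0.8, -3.9]
opening: 0.505
shift mm [ 3.8 -2.4  0.3]
level rot deg [ 0.13  0.42 -0.  ]
pos [0.5526 0.0996 0.0057] q [-0.19  0.91 -0.12  1.9   0.29  0.34  0.7 ] qd 0.01 F [ 0.6  0.8 -3.9] M [-0.02  0.03 -0.01] op 44.4
```

Run:
```python
from h import *
out=[]
for n in("side","scene"):
    d=snapshot(n);u,v=proj(d,(.5482,.0985,.03)).astype(int);out.append(cv2.resize(d["color"][v-28:v+28,u-28:u+28,::-1],(400,400),interpolation=2))
cv2.imwrite("pics/m15.png",np.hstack(out))
d=snapshot("wrist");cv2.imwrite("pics/wrist15.png",d["color"][:,:,::-1])
s=get_state();print(s["q"].round(3),s["joint_torque"].round(1),s["contact_force"],s["tool_pos"])
```

```text
[-0.191  0.911 -0.121  1.896  0.293  0.344  0.697] [ -0.  -51.1  -0.3  -6.2   0.   -0.1  -0. ] [ 0.15720816 -0.3188938   3.90579841] [0.55293355 0.09961341 0.00536369]
```

View pics/m15.png

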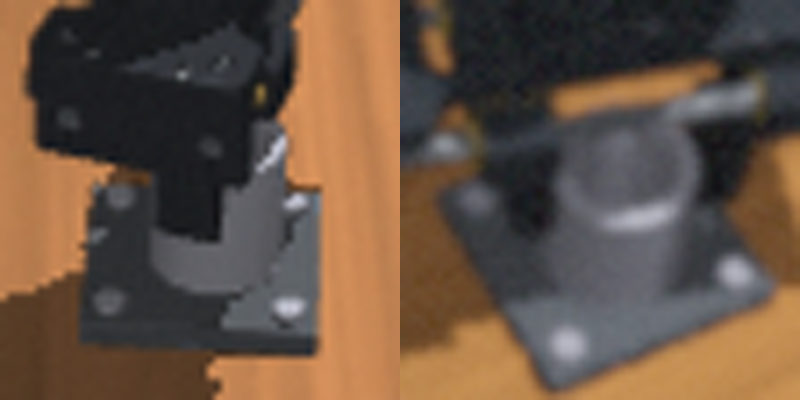

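View pics/wrist15.png

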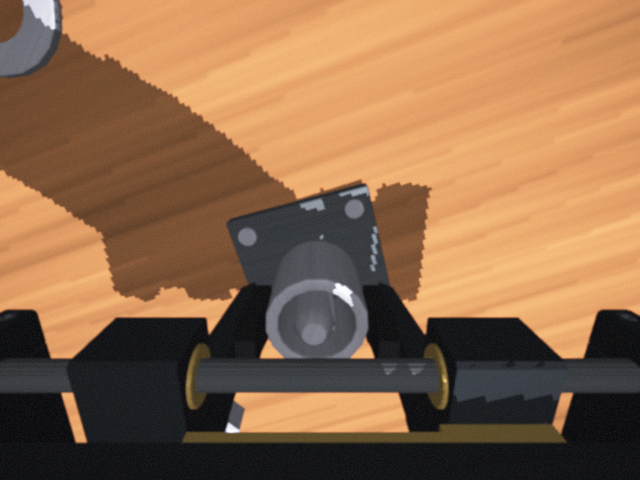

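Force has gone from −3 to +4 N and z has stopped at 0.0054, exactly the predicted seated height, so the sleeve is on the plate. One levelling nudge to confirm, then release.

```bash
python3 -m creep '[2,-1,2,0.1,0.4,0,0,0,1.5,0,0,0,0,0,0,0,0,0]';  python3 t.py .5482 .0985 .0054;python3 -m creep '[0,0,0,0,0,0,0,0,0,0,0,0]';python3 t.py .5482 .0985 .0054
```

```text
clock: 13.33
tool_pos: [0.5529, 0.0996, 0.0057]
eef_rot: [0.166, 0.986, 0.001, 0.003]
contact_force: [-0.4, 0.0, -4.3]
opening: 0.503
shift mm [ 4.  -2.6  0.2]
level rot deg [ 0.14  0.27 -0.  ]
pos [0.5529 0.0996 0.0057] q [-0.19  0.91 -0.12  1.89  0.29  0.35  0.7 ] qd 0.01 F [-0.4  0.  -4.3] M [-0.    0.02  0.02] op 44.3
clock: 13.5
tool_pos: [0.5529, 0.0996, 0.0053]
eef_rot: [0.166, 0.986, 0.001, 0.002]
contact_force: [-0.5, -0.2, 4.3]
opening: 0.5
shift mm [ 4.  -2.6 -0.1]
level rot deg [0.14 0.26 0.  ]
pos [0.5529 0.0996 0.0053] q [-0.19  0.91 -0.12  1.89  0.29  0.35  0.7 ] qd 0.0 F [-0.5 -0.2  4.3] M [-0.05  0.22  0.08] op 44.0
```

```bash
python3 -m creep '[0,0,0,0,0,0,0,0,0,0,0,0,0,0,0,0,0,0,0,0,0,0,0,0]' 75; python3 -m creep '[0,0,0,0,0,0,0,0,0,0,0,0]';python3 t.py .5482 .0985 .0054
python3 - <<'E'
from h import *
out=[]
for n in("side","scene"):
    d=snapshot(n);u,v=proj(d,(.5482,.0985,.03)).astype(int);out.append(cv2.resize(d["color"][v-28:v+28,u-28:u+28,::-1],(400,400),interpolation=2))
cv2.imwrite("pics/m16.png",np.hstack(out))
E
```

```text
clock: 13.83
tool_pos: [0.5532, 0.0997, 0.0044]
eef_rot: [0.166, 0.986, 0.001, 0.002]
contact_force: [0.5, -0.4, 0.7]
opening: 0.783
clock: 14.0
tool_pos: [0.5532, 0.0997, 0.0041]
eef_rot: [0.166, 0.986, 0.001, 0.002]
contact_force: [-0.3, -0.5, 0.0]
opening: 0.85
shift mm [ 4.3 -2.8 -1.3]
level rot deg [0.16 0.25 0.  ]
pos [0.5532 0.0997 0.0041] q [-0.19  0.91 -0.12  1.89  0.29  0.35  0.7 ] qd 0.0 F [-0.3 -0.5  0. ] M [-0.06 -0.02  0.02] op 74.8
```

View pics/m16.png

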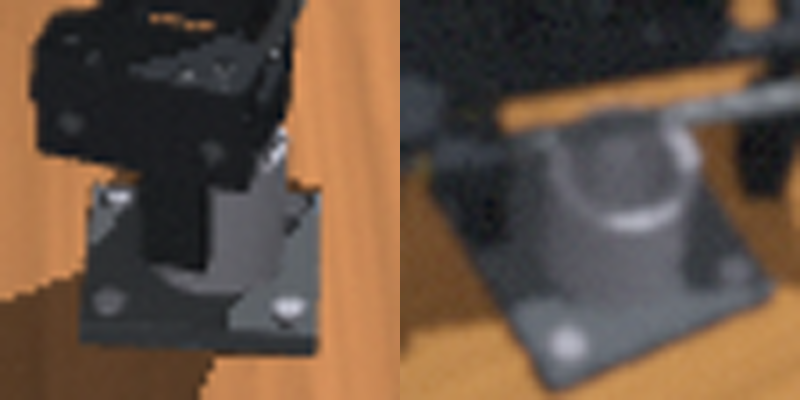

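Released: the sleeve stands and the force is near zero. Now straight up, correcting the x and y drift on the way.

```bash
python3 -m creep '[0,0,-8,0,0,0,0,0,-15,0,0,0,0,0,-20,0,0,0,0,0,-30,0,0,0,0,0,-30,0,0,0]' 88; python3 t.py .5482 .0985 .15; python3 -m creep '[20,0,-30,0,0,0,30,0,-30,0,0,0,30,0,-20,0,0,0,0,0,0,0,0,0,0,0,0,0,0,0]'; python3 t.py .5482 .0985 .15
python3 - <<'E'
from h import *
out=[]
for n in("side","scene"):
    d=snapshot(n);cv2.imwrite(f"pics/{n}17.png",d["color"][:,:,::-1]);u,v=proj(d,(.5482,.0985,.03)).astype(int);print(n,find_in("short_sleeve_mid",n)[:1],"pred rim",(proj(d,(.5482,.0985,.06))-(u-28,v-28)+.5)*400/56);out.append(cv2.resize(d["color"][v-28:v+28,u-28:u+28,::-1],(400,400),interpolation=2))
cv2.imwrite("pics/m17.png",np.hstack(out))
E
```

```text
clock: 14.52
tool_pos: [0.5479, 0.0986, 0.1065]
eef_rot: [0.165, 0.986, -0.002, -0.004]
contact_force: [0.4, -0.0, -0.7]
opening: 1.003
shift mm [ -0.   -0.2 -43.5]
level rot deg [-0.28 -0.38 -0.  ]
pos [0.5479 0.0986 0.1065] q [-0.15  0.74 -0.2   1.85  0.24  0.57  0.74] qd 0.84 F [ 0.4 -0.  -0.7] M [-0.02 -0.04  0.03] op 88.2
clock: 14.93
tool_pos: [0.4743, 0.126, 0.199]
eef_rot: [0.167, 0.986, 0.001, 0.004]
contact_force: [0.6, -0.4, -0.9]
opening: 0.998
shift mm [-78.5  -1.8  49.5]
level rot deg [ 0.22  0.39 -0.  ]
pos [0.4743 0.126  0.199 ] q [-0.21  0.53 -0.23  1.97  0.19  0.65  0.68] qd 0.07 F [ 0.6 -0.4 -0.9] M [ 0.01 -0.05  0.01] op 87.8
side [{'xy': [259.7, 368.2], 'score': 0.62}] pred rim [207.06280545 136.48307613]
scene [{'xy': [147.1, 288.2], 'score': 0.88}] pred rim [216.0588209  150.48801348]
```

View pics/m17.png

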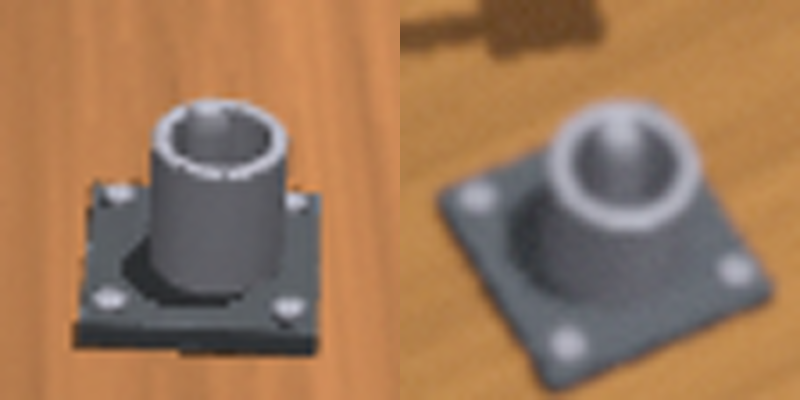

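View pics/side17.png

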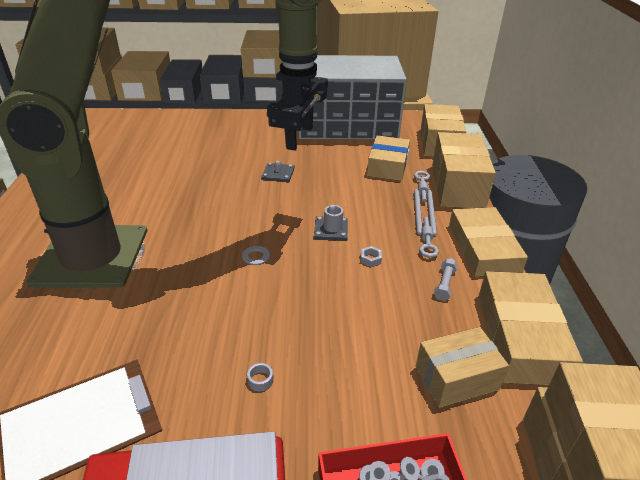

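The sleeve stands upright over the stud, flat on the plate. The rim is at (220,139) in the side crop and (624,165) in the combined picture's scene half. One height check before handing in.

Run:
```python
from h import *
a,b=snapshot("side"),snapshot("scene");P=[]
for d,p in((a,(220,139)),(b,(225,165))):
    o=proj(d,(.5482,.0985,.03)).astype(int)-28;P.append(o+(np.array(p)+.5)*56/400-.5)
print(tri((a,b),P));s=get_state();print(s["clock"],abs(s["qd"]).max());print(finish_job())
```

```text
[0.55296477 0.0990045  0.05817049]
15.2333 0.0035809689570546984
the job is handed in; nothing more can be done
None
```

The long sleeve is over the taller stud, resting flat on its base plate. I let go of it, backed the arm clear and handed the job in at 15.2 s.

**Final checks**
- **Height:** the rim measured 58 mm above the bench in the last pictures, against 60 mm expected. That is within the roughly 2 mm calibration, and both fixed views show the sleeve upright and flat.
- **Position:** it sits about 5 mm off the stud's axis, which is inside the 8 mm clearance.
- **Contact on the way down:** the tool stopped at the predicted seated height. The wrist force, noisy while moving, went from about −3 N to +4 N and fell to about zero on release.
- **Short sleeve:** never approached, and it looks the same in the side view. The network's readings of it moved by about 5–9 pixels between the first and last pictures, which I put down to detector scatter and did not check further.

**What went wrong or disagreed**
- **First grasp missed:** the fingertips in the pictures sit about 35 mm above the reported TCP, which does not match the tool description. So my first grasp at the described height closed past 46 mm at the sleeve's top edge, with about 6 N on the tool. I reopened, measured the tips from the pictures, went lower and gripped again.
- **Sideways correction:** a 2 mm correction on the plate did not take, so I left the sleeve off-centre.

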